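# Line up the glassware by height

### The arm

A 6-joint arm with a two-finger parallel gripper is mounted at the origin on a cart in front of the work surface, level with it; the furniture and walls round the work are solid. World frame = base frame: x ahead of the robot, y to its left, z up, the work surface at z = 0. Lengths are in mm, angles in rad, forces in N, time in s.
With the tool pointing down it reaches from about 375 to 900 mm from the base axis. Payload 3.1 kg.
Tool frame: the origin (TCP) lies at the very end of the fingers, on their centre line; the grasp point (between the pads) lies 19 mm behind it (ctrl.grasp_offset is the distance from the TCP to the grasp point, in mm); z points along the fingers, y is the line along which they close (so a half turn about z gives the same grasp; the last joint's range is limited). The gripper opens to 87 mm and grips with 3 to 60 N. Pads are 19 mm wide; open, the fingers measure 117 mm over their backs; the gripper's body (75 mm by 190 mm) begins 51 mm behind the grasp point.
Start: joints at [-1.492, 0.527, 1.433, -0, 1.181, -0.178], TCP at [158.766, -604.475, 197.648] pointing down, gripper open.
Joint ranges: [-3.08, 3.08], [-0.75, 2.2], [0.22, 2.44], [-1.43, 4.57], [0, 2.65], [-2.85, 2.85]. Speed limits (rad/s): [2.79, 2.79, 3.14, 3.14, 3.14, 3.14].

### API

Orientations are given as a 3x3 rotation matrix whose columns are the frame's x, y, z axes.
In Python, from rig import ctrl gives the robot as it stands.
- The arm moves only by the tool carry_out, never from a script. Its argument "moves" is text: rows parted by semicolons, each of 7 numbers parted by spaces: the closure, from -1 (fully open) to 1 (shut), then the shift along the tool's x, y, z in m, then the turn, a rotation vector about the tool's x, y, z in rad. A call has 1 to 12 rows; each row shifts and turns the commanded pose from where the row before left it, along the tool's axes as they then stand; what a row does not reach is not made up. A row lasts 1/12 s, in which the tool goes at most 41.7 mm and 7.16 degrees, less where a joint would pass 70% of its speed; a pose out of reach is approached as far as the arm can. A call with a gripper value outside its range is refused whole. The fingers move at their own pace and stop on an object; "squeeze" is the grip in N (left out, the last holds). Time passes only in rows, so rows that do not move let the fingers close. It gives the time, the measured TCP pose, the force, the opening and the grip force at its end, in the units of the state.
- ctrl.observe(): the state, without advancing time (a new reading comes with each control period).
- ctrl.snapshot(name): name is "scene" or "top"; returns the picture (480x640x3 uint8, red, green, blue); there is no depth.
- ctrl.camera_model(name): a dict with "K" (3x3 intrinsics, pixels), "extrinsics" (4x4, takes a point from world to camera coordinates). Camera axes: x right, y down, z forward; pixel columns grow to the right and rows downward; lengths in mm; the calibration is good to about 2 mm. A picture is of the moment at which its call begins. camera_model takes no time and is no camera call.
- ctrl.job_done(): hands the job in; it is judged then, once.
The state is a dict: "time_s": time; "joint_positions": joint angles; "qvel": joint speeds; "joint_efforts": joint torques, N m; "position": TCP position; "orientation": TCP orientation; "contact_force": force on the tool from outside, world axes, zero at the start; "torque": the same for the moment, N m; "opening": finger opening in mm; "finger_force": force on a finger pad.
Only numpy, scipy, OpenCV 4.12 (cv2) and the standard library are available. Lean on these libraries where they do the work, as an engineer would, in place of code of your own. Each camera call takes 0.05 s, during which the arm holds its last target. There are 200 camera calls.

### The job

Line up the four glass vessels from the front of the bench (small beaker, tall narrow beaker, brown bottle, measuring cylinder) in order of height on the four coasters of the white board: the shortest on the coaster next to the red end block, then each next taller one along the row, the tallest on the coaster farthest from the red block. Stand each one upright in the middle of its coaster, never letting one tip over; the colours of the coasters do not matter.

Things in the scene. Friction and masses are not known exactly. Their poses are not given: they have to be found in the camera images.
- small_beaker: small squat clear glass beaker, 67 mm tall, the shortest of the four vessels, about 54 mm across the wall and 60 mm across the rim, pouring lip towards its -y (67 mm over the lip); origin at the underside, z up; the axis of the round wall lies 3 mm from the origin towards its +y. Weighs about 60 g. Easy to take across its x axis, 40 mm above the underside.
- tall_beaker: tall narrow clear glass beaker, 111 mm tall, about 38 mm across the wall and 43 mm across the rim, small lip towards its -y; origin at the underside, z up; the axis of the round wall lies 3 mm from the origin towards its +y. About 50 g. Can be taken across its x axis, 80 mm above the underside.
- brown_bottle: brown glass reagent bottle with a fixed stopper, 156 mm tall, body 71 mm across, neck and stopper 40 mm across between 115 and 138 mm above the underside (take it there); origin at the centre of the underside, z up. About 320 g.
- measuring_cylinder: clear glass measuring cylinder, 215 mm tall, the tallest of the four, tube 28 mm across, hexagonal foot 62 x 56 mm and 13 mm high; origin at the centre of the underside, z up. About 110 g. Take it near the top of the tube, 180 to 195 mm above the underside, so that the palm of the gripper stays clear of the rim.
- coaster_yellow: yellow round coaster, 84 mm across, 3 mm thick, fixed on a white board 8 mm thick (92 x 450 mm); origin at the centre of its underside, so its top is 3 mm above the origin and 11 mm above the bench. One of four coasters in a straight row, 90 mm from centre to centre; which colour is where in the row changes and does not matter.
- coaster_green: green round coaster, 84 mm across, 3 mm thick, fixed on a white board 8 mm thick (92 x 450 mm); origin at the centre of its underside, so its top is 3 mm above the origin and 11 mm above the bench. One of four coasters in a straight row, 90 mm from centre to centre; which colour is where in the row changes and does not matter.
- coaster_blue: blue round coaster, 84 mm across, 3 mm thick, fixed on a white board 8 mm thick (92 x 450 mm); origin at the centre of its underside, so its top is 3 mm above the origin and 11 mm above the bench. One of four coasters in a straight row, 90 mm from centre to centre; which colour is where in the row changes and does not matter.
- coaster_black: black round coaster, 84 mm across, 3 mm thick, fixed on a white board 8 mm thick (92 x 450 mm); origin at the centre of its underside, so its top is 3 mm above the origin and 11 mm above the bench. One of four coasters in a straight row, 90 mm from centre to centre; which colour is where in the row changes and does not matter.
- stop_red: red end block, 80 mm across the board, 18 mm along it, 25 mm high, fixed at one end of the board (either end), 70 mm from the centre of the nearest coaster; a grey block of the same size is at the other end. Origin at the centre of its underside, its y axis along the row. It marks the end where the row begins.
Not all that is in view belongs to the job. What is shaped like the brown_bottle but turquoise is not meant.

How it is judged:
By the outcome, as a careful person would: the job done as asked, in the order asked, and still so for the second after the job is handed in, with the robot touching nothing.
It also fails if it takes over 112 s, if anything falls off the work surface, if the arm or the gripper's body presses on something with over 40 N, if the wrist force passes 120 N, or if a joint passes its speed limit or range.

## Working session

There is one attempt and no reset: what is moved stays moved. The work goes in short steps, Python scripts to look and compute and a tool call to move; the robot and the scene stay as the last step left them, time stands still between calls to the robot, and variables do not carry over. Pictures are saved under pics/ and viewed, at most 14 in all, crops included, and the job is handed in when it is done.

Besides the shell and the picture viewer there is one more tool, called after "Emit:" as name(argument=value, ...) on one line, values as JSON. carry_out: Moves the arm, as the interface text tells. Its arguments: {"type":"object","properties":{"moves":{"type":"string"},"squeeze":{"type":"number"}},"required":["moves"]}

```bash
mkdir -p pics; ls
python3 - <<'E'
from rig import ctrl
import cv2
for n in("scene","top"):
    cv2.imwrite(f"pics/{n}0.png",ctrl.snapshot(n)[:,:,::-1])
    m=ctrl.camera_model(n);print(n,m)
print(ctrl.observe())
E
```

```text
pics
scene {'K': array([[607.08851172,   0.        , 319.85218163],
       [  0.        , 607.08851172, 238.03375418],
       [  0.        ,   0.        ,   1.        ]]), 'extrinsics': array([[-5.23421464e-01, -8.52032150e-01,  8.43720510e-03,
         3.10588502e+02],
       [-6.34782473e-01,  3.83316721e-01, -6.70909460e-01,
         3.57294859e+02],
       [ 5.68402308e-01, -3.56524201e-01, -7.41491274e-01,
         9.26116142e+02],
       [ 0.00000000e+00,  0.00000000e+00,  0.00000000e+00,
         1.00000000e+00]])}
top {'K': array([[591.34877454,   0.        , 324.71201138],
       [  0.        , 591.34877454, 239.37000158],
       [  0.        ,   0.        ,   1.        ]]), 'extrinsics': array([[-6.49403089e-03, -9.99978901e-01,  1.57216885e-04,
         4.88823792e+01],
       [-9.86909125e-01,  6.38381739e-03, -1.61150941e-01,
         5.41252217e+02],
       [ 1.61146537e-01, -1.20167797e-03, -9.86929759e-01,
         1.05660728e+03],
       [ 0.00000000e+00,  0.00000000e+00,  0.00000000e+00,
         1.00000000e+00]])}
{'time_s': 0.1, 'joint_positions': array([-1.49251689e+00,  5.28370387e-01,  1.43380475e+00, -1.24316431e-05,
        1.18142661e+00, -1.78498451e-01]), 'qvel': array([-0.00098292, -0.0015315 , -0.00239971,  0.00012115,  0.00108692,
       -0.00203254]), 'joint_efforts': array([-4.76105961e-04, -4.40984094e+01, -1.77150249e+01,  6.35548937e-02,
        5.34155779e-02, -4.63462220e-05]), 'position': array([ 158.69574483, -603.75790352,  196.76156106]), 'orientation': array([[ 9.67212131e-01,  2.53969813e-01, -1.68576519e-04],
       [ 2.53969634e-01, -9.67210120e-01,  2.00204793e-03],
       [ 3.45410822e-04, -1.97921836e-03, -9.99997982e-01]]), 'contact_force': array([-0.23551136, -0.20704312,  0.35066371]), 'torque': array([-0.01268581, -0.02676557, -0.0423642 ]), 'finger_force': 0.0, 'opening': 86.77077315486201}
```

View pics/scene0.png

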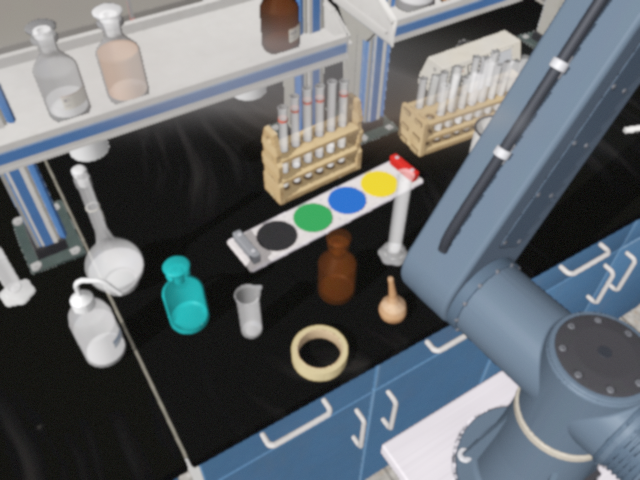

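View pics/top0.png

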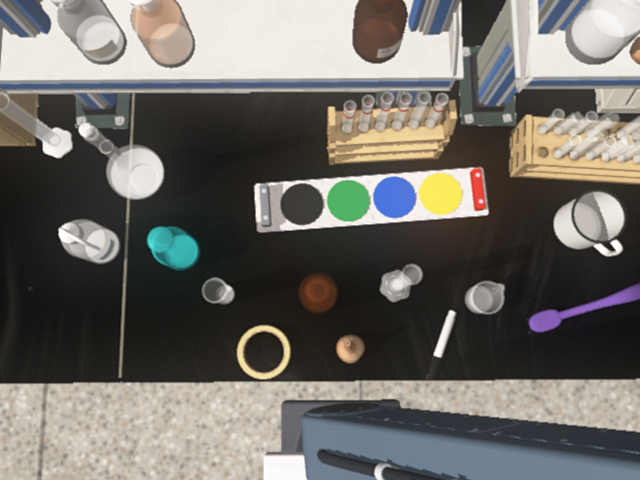

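The scene view shows the board with red end upper right (405,165), brown bottle (337,268), tall beaker (250,310), cylinder (396,225) and turquoise bottle (184,295). In the top view the coasters are yellow (441,193), blue (395,197), green (349,200) and black (302,204), with red at (478,189).

What could be mistaken, in top-view pixels:
- **Brown bottle:** (318,293). Rivals are the turquoise bottle (173,247) and the brown bottle on the shelf (380,25).
- **Small beaker:** (485,297). Rival is the handled mug (590,220).
- **Tall beaker:** (218,291). Rival is the flask (135,172).
- **Cylinder:** (398,283). Rival is the cylinder at the left (50,135).

I choose the four front ones and check them in a close crop.

```bash
cat > h.py <<'E'
import numpy as np,cv2
from rig import ctrl
def ray(n,u,v,z):
    m=ctrl.camera_model(n);R=m["extrinsics"][:3,:3];t=m["extrinsics"][:3,3]
    d=R.T@np.linalg.inv(m["K"])@np.array([u,v,1.]);c=-R.T@t
    return c+d*(z-c[2])/d[2]
def proj(n,p):
    m=ctrl.camera_model(n);q=m["K"]@(m["extrinsics"][:3,:3]@np.array(p,float)+m["extrinsics"][:3,3]);return q[:2]/q[2]
E
python3 - <<'E'
from h import *
im=cv2.imread("pics/top0.png");h=cv2.cvtColor(im,cv2.COLOR_BGR2HSV)
box=np.zeros(h.shape[:2],np.uint8);box[165:235,250:492]=1
def blob(n,m,z):
    m=(m&(box>0)).astype(np.uint8)
    c=max(cv2.findContours(m,0,2)[0],key=cv2.contourArea)
    (u,v),(a,b),_=cv2.fitEllipse(c);print(n,u,v,a,b,ray("top",u,v,z).round(1))
H,S,V=cv2.split(h)
blob("y",(H>20)&(H<38)&(S>120)&(V>80),11);blob("g",(H>50)&(H<85)&(S>100),11);blob("b",(H>100)&(H<125)&(S>120)&(V>80),11)
box[:]=0;box[180:228,278:326]=1
blob("k",V<70,11)
a=cv2.resize(im[255:325,190:350],None,fx=5,fy=5,interpolation=2)
b=cv2.resize(im[250:320,365:525],None,fx=5,fy=5,interpolation=2)
o=np.vstack([a[:300],b[:300]]) 
cv2.imwrite("pics/c1.png",o)
E
```

```text
y 440.2034606933594 193.418212890625 39.54227828979492 41.41654586791992 [ 635.9 -179.5   11. ]
g 347.8469543457031 200.34475708007812 39.54563903808594 40.76518249511719 [623.3  -0.   11. ]
b 394.05694580078125 196.8596649169922 39.66132354736328 40.77143478393555 [629.6 -89.7  11. ]
k 301.47265625 203.7954559326172 38.67607116699219 40.21803283691406 [617.   89.9  11. ]
```

View pics/c1.png

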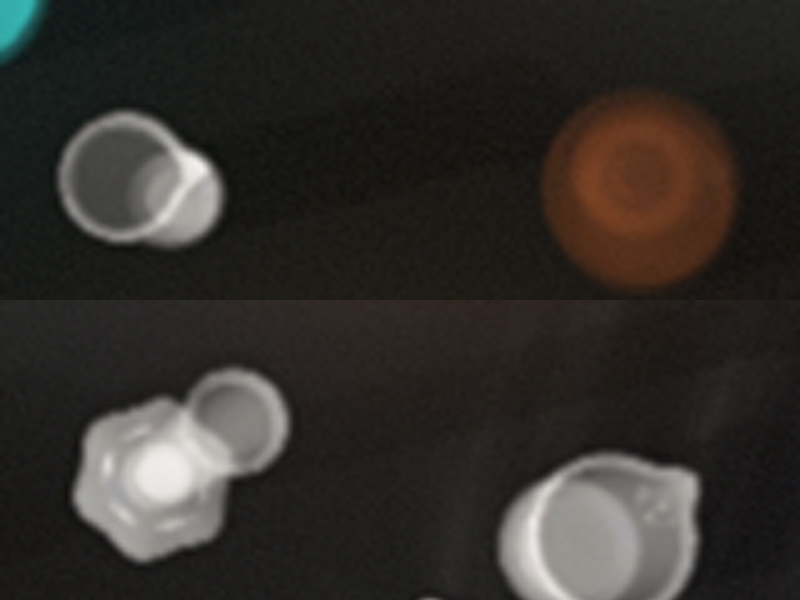

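Run:
```python
from h import *
f=lambda x,y,o:(o[0]+(x+.5)/5-.5,o[1]+(y+.5)/5-.5)
A=(190,255);B=(365,190)   # 2nd half rows: v=250+(y-300)/5
B=(365,250-60)
P={"tall":[((122,177),A,111),((180,200),A,3)],"bottle":[((640,172),A,156),((640,190),A,60)],
"cyl":[((237,422),B,215),((150,480),B,7),((162,472),B,13)],"small":[((615,537),B,67),((571,540),B,3)]}
for n,l in P.items():
    for (x,y),o,z in l: print(n,z,ray("top",*f(x,y,o),z).round(1))
print("turq",ray("top",158,240,156).round(),"rack front",ray("top",330,160,0).round(),ray("top",445,155,0).round(), "edge",ray("top",200,380,0).round())
im=cv2.imread("pics/scene0.png")
o=(220,190);s=4
c=cv2.resize(im[190:340,220:420],None,fx=s,fy=s,interpolation=2)
for n,l in P.items():
    for (x,y),oo,z in l[:1]:
        p=ray("top",*f(x,y,oo),z)
        for zz in (0,z):
            q=proj("scene",(p[0],p[1],zz));q=((q-o+.5)*s).astype(int)
            cv2.circle(c,tuple(map(int,q)),3,(0,255,0),-1)
cv2.imwrite("pics/c2.png",c)
```

```text
tall 111 [443.5 236.7 111. ]
tall 3 [443.  234.5   3. ]
bottle 156 [440.5  57.8 156. ]
bottle 60 [441.6  58.9  60. ]
cyl 215 [458.3 -89.6 215. ]
cyl 7 [457.7 -86.9   7. ]
cyl 13 [460.2 -90.8  13. ]
small 67 [ 431.2 -246.    67. ]
small 3 [ 434.2 -246.8    3. ]
turq [524. 324. 156.] rack front [708.  34.   0.] [ 717. -194.    0.] edge [285. 279.   0.]
```

View pics/c2.png

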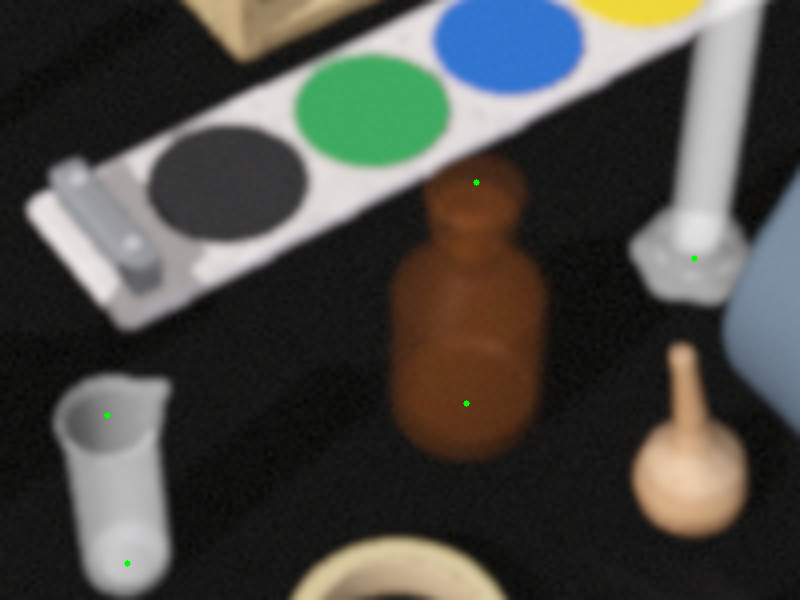

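The dots from the top-view rims land on the right parts in the scene view: bottle stopper (476,182) and base (466,403), cylinder foot (694,258), tall beaker rim (107,415) and base (127,563). The positions are consistent, so I start with the small beaker.

```bash
cat >> h.py <<'E'
def go(x,y,z,yaw=None):
    s=ctrl.observe();R=s["orientation"];p=s["position"]
    y0=np.arctan2(R[1,0],R[0,0]);yw=y0 if yaw is None else np.radians(yaw)
    c,n=np.cos(yw),np.sin(yw);d=np.array([x,y,z])-p
    print("t",round(s["time_s"],2),"turn",round((y0-yw+np.pi)%(2*np.pi)-np.pi,4),"shift_mm",np.round([c*d[0]+n*d[1],n*d[0]-c*d[1],-d[2]],1),"len",round(np.linalg.norm(d)),"tilt",R[:2,2].round(4),"op",round(s["opening"],1))
E
python3 -c "
from h import *
go(432,-246,150,-54.4)"
```

```text
t 0.1 turn 1.2062 shift_mm [-131.8 -430.5   46.8] len 453 tilt [-0.0002  0.002 ] op 86.8
```

Emit:
carry_out(moves="-1 0 0 0 0 0 0.12;-1 0 0 0 0 0 0.12;-1 0 0 0 0 0 0.12;-1 0 0 0 0 0 0.12;-1 0 0 0 0 0 0.12;-1 0 0 0 0 0 0.12;-1 0 0 0 0 0 0.12;-1 0 0 0 0 0 0.12;-1 0 0 0 0 0 0.12;-1 0 0 0 0 0 0.12", squeeze=12)

```text
time_s: 0.93
position: [158.8, -604.0, 197.0]
orientation: [[0.582, -0.813, -0.0], [-0.813, -0.582, 0.001], [-0.001, -0.001, -1.0]]
contact_force: [0.7, 0.1, 0.7]
opening: 86.8
finger_force: 0.0
```

Emit:
carry_out(moves="-1 -0.011 -0.036 0.003 0 0 0;-1 -0.011 -0.036 0.003 0 0 0;-1 -0.011 -0.036 0.003 0 0 0;-1 -0.011 -0.036 0.003 0 0 0;-1 -0.011 -0.036 0.003 0 0 0;-1 -0.011 -0.036 0.003 0 0 0;-1 -0.011 -0.036 0.003 0 0 0;-1 -0.011 -0.036 0.003 0 0 0;-1 -0.011 -0.036 0.003 0 0 0;-1 -0.011 -0.036 0.003 0 0 0;-1 -0.011 -0.035 0.003 0 0 0;-1 0 0 0 0 0 0")

```text
time_s: 1.93
position: [409.1, -268.4, 163.8]
orientation: [[0.592, -0.806, -0.001], [-0.806, -0.592, 0.005], [-0.004, -0.002, -1.0]]
contact_force: [-0.6, 0.7, -0.1]
opening: 87.5
finger_force: 0.0
```

```bash
python3 -c "
from h import *
cv2.imwrite('pics/t1.png',ctrl.snapshot('scene')[150:400,300:640,::-1].repeat(2,0).repeat(2,1))
go(432,-246,24,-54.4)"
```

```text
t 1.98 turn 0.0121 shift_mm [ -6.6 -34.  140.1] len 144 tilt [-0.0014  0.0019] op 86.8
```

View pics/t1.png

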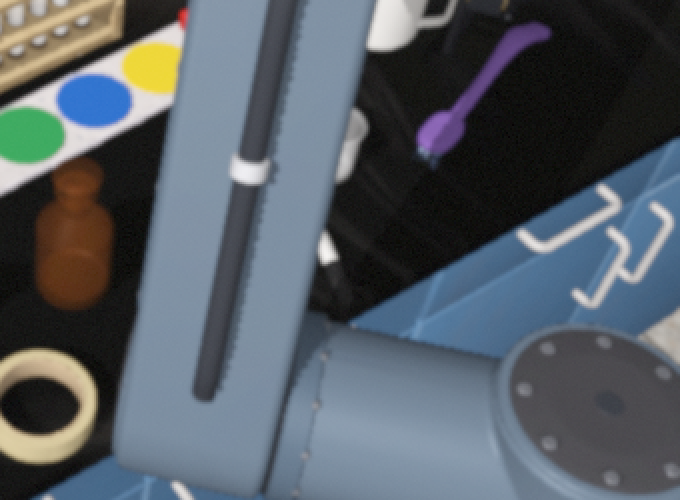

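The arm hides the small beaker from the scene camera (only the red block, yellow coaster and purple brush are visible beside it). I centre above it first, then check.

Emit:
carry_out(moves="-1 -0.0065 -0.034 0.03 0 0 0.012;-1 0 0 0.03 0 0 0;-1 0 0 0 0 0 0;-1 0 0 0 0 0 0")

```text
time_s: 2.32
position: [427.6, -251.6, 106.3]
orientation: [[0.577, -0.817, -0.003], [-0.817, -0.577, 0.002], [-0.004, 0.001, -1.0]]
contact_force: [0.0, -0.4, -0.2]
opening: 86.8
finger_force: 0.0
```

```bash
python3 -c "
from h import *
cv2.imwrite('pics/t2.png',cv2.resize(ctrl.snapshot('top')[230:380,400:600,::-1],None,fx=4,fy=4))
go(432,-246,24,-54.4)"
```

```text
t 2.37 turn -0.0069 shift_mm [-3.4 -6.8 83.5] len 84 tilt [-0.0007  0.0002] op 87.1
```

View pics/t2.png

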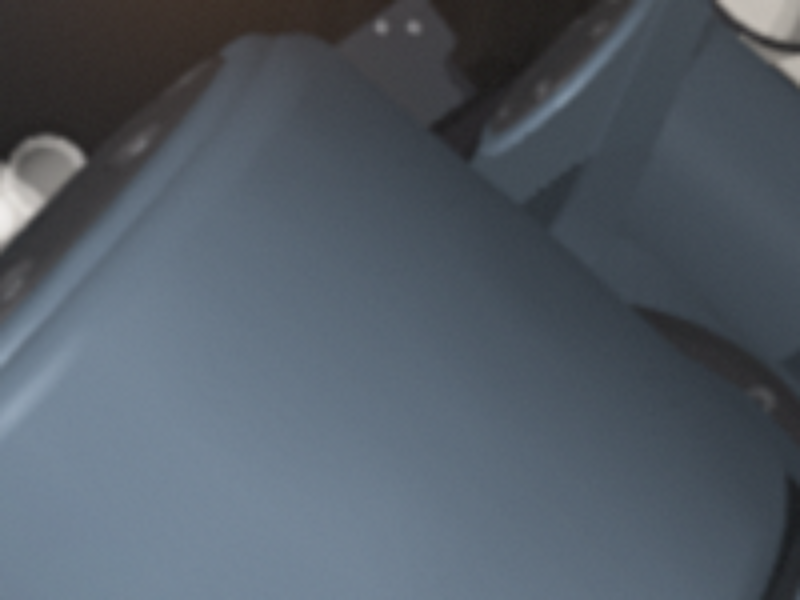

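The gripper and wrist cover the beaker here; only the cylinder rim (45,165) shows and it is clear. The clearance is ±13 mm, so I go by the numbers.

Emit:
carry_out(moves="-1 -0.0035 -0.007 0 0 0 -0.007;-1 0 0 0 0 0 0;-1 0 0 0.02 0 0 0;-1 0 0 0.02 0 0 0;-1 0 0 0.02 0 0 0;-1 0 0 0.022 0 0 0;-1 0 0 0 0 0 0;-1 0 0 0 0 0 0")

```text
time_s: 3.03
position: [432.5, -244.9, 25.6]
orientation: [[0.583, -0.813, -0.001], [-0.813, -0.583, 0.0], [-0.001, 0.0, -1.0]]
contact_force: [-0.5, 0.2, 0.2]
opening: 87.1
finger_force: 0.0
```

```bash
python3 -c "
from h import *
go(432,-246,22,-54.4);print(ctrl.observe()['contact_force'])"
```

```text
t 3.03 turn 0.0008 shift_mm [0.6 1.  3.6] len 4 tilt [-0.0005  0.0005] op 87.1
[-0.4854611   0.21145968  0.23214143]
```

Emit:
carry_out(moves="-1 0 0.001 0.003 0 0 0;1 0 0 0 0 0 0;1 0 0 0 0 0 0;1 0 0 0 0 0 0;1 0 0 0 0 0 0;1 0 0 0 0 0 0;1 0 0 0 0 0 0;1 0 0 0 0 0 0;1 0 0 0 0 0 0", squeeze=12)

```text
time_s: 3.78
position: [432.0, -245.6, 22.6]
orientation: [[0.583, -0.812, 0.0], [-0.812, -0.583, -0.001], [0.001, 0.0, -1.0]]
contact_force: [-1.0, -1.0, 3.2]
opening: 56.9
finger_force: 12.0
```

Emit:
carry_out(moves="1 0 0 -0.005 0 0 0;1 0 0 -0.015 0 0 0;1 0 0 -0.025 0 0 0;1 0 0 -0.015 0 0 -0.1;1 0 0 0 0 0 -0.115;1 0 0 0 0 0 -0.115;1 0 0 0 0 0 -0.115;1 0 0 0 0 0 -0.115;1 0 0 0 0 0 -0.115;1 0 0 0 0 0 -0.115;1 0 0 0 0 0 -0.115;1 0 0 0 0 0 -0.114")

```text
time_s: 4.78
position: [431.7, -245.0, 82.4]
orientation: [[0.997, 0.076, -0.0], [0.076, -0.997, 0.0], [-0.0, -0.001, -1.0]]
contact_force: [0.6, 0.6, -0.7]
opening: 57.4
finger_force: 12.0
```

```bash
python3 -c "
from h import *
go(635.9,-179.5,75,4)"
```

```text
t 4.78 turn 0.0066 shift_mm [208.2 -51.1   7.4] len 215 tilt [-0.0003  0.0005] op 57.4
```

Emit:
carry_out(moves="1 0.01 -0.003 0 0 0 0.006;1 0.022 -0.005 0 0 0 0;1 0.028 -0.007 0 0 0 0;1 0.028 -0.007 0 0 0 0;1 0.028 -0.007 0 0 0 0;1 0.028 -0.007 0 0 0 0;1 0.028 -0.007 0 0 0 0;1 0.022 -0.005 0 0 0 0;1 0.012 -0.003 0 0 0 0;1 0 0 0 0 0 0;1 0 0 0 0 0 0")

```text
time_s: 5.7
position: [633.6, -180.4, 81.9]
orientation: [[0.998, 0.066, -0.002], [0.066, -0.998, 0.0], [-0.002, -0.001, -1.0]]
contact_force: [-0.4, 0.4, 0.3]
opening: 57.2
finger_force: 12.0
```

```bash
python3 -c "
from h import *
cv2.imwrite('pics/t3.png',cv2.resize(ctrl.snapshot('scene')[100:250,300:500,::-1],None,fx=4,fy=4))
go(635.9,-179.5,35,4)"
```

```text
t 5.75 turn -0.0047 shift_mm [ 3.2 -0.9 46.8] len 47 tilt [-0.0023  0.0008] op 57.1
```

View pics/t3.png

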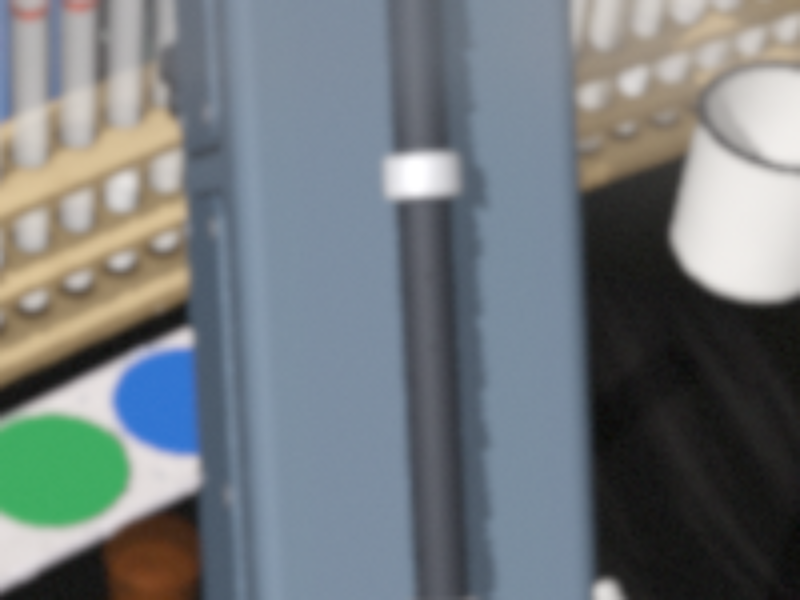

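The arm hides the coaster in this view, so I will check after each placing instead. Lowering now.

Emit:
carry_out(moves="1 0.003 -0.001 0.01 0 0 -0.004;1 0 0 0.012 0 0 0;1 0 0 0.012 0 0 0;1 0 0 0.008 0 0 0;1 0 0 0.003 0 0 0;1 0 0 0 0 0 0;1 0 0 0 0 0 0")

```text
time_s: 6.33
position: [636.9, -179.9, 36.9]
orientation: [[0.998, 0.069, -0.001], [0.069, -0.998, 0.0], [-0.001, -0.0, -1.0]]
contact_force: [0.3, -0.3, 0.7]
opening: 56.8
finger_force: 12.0
```

```bash
python3 -c "
from h import *
go(635.9,-179.5,34,4)"
```

```text
t 6.33 turn -0.0012 shift_mm [-0.9 -0.5  2.9] len 3 tilt [-0.0006  0.0003] op 56.8
```

Emit:
carry_out(moves="1 -0.001 0 0.0025 0 0 0;1 0 0 0 0 0 0;-0.65 0 0 0 0 0 0;-0.65 0 0 0 0 0 0;-0.65 0 0 0 0 0 0;-0.65 0 0 0 0 0 0;-0.65 0 0 -0.015 0 0 0;-0.65 0 0 -0.035 0 0 0;-0.65 0 0 -0.035 0 0 0;-0.65 0 0 -0.035 0 0 0;-1 0 0 -0.035 0 0 0;-1 0 0 -0.015 0 0 0")

```text
time_s: 7.33
position: [638.7, -181.0, 210.9]
orientation: [[0.998, 0.069, 0.009], [0.069, -0.998, -0.004], [0.008, 0.005, -1.0]]
contact_force: [1.0, 0.2, 0.0]
opening: 78.9
finger_force: 0.0
```

```bash
python3 -c "
from h import *
go(443.3,100,190,-75);go(443.3,235.5,190,-75)"
```

```text
t 7.33 turn 1.378 shift_mm [-322.   116.    20.9] len 343 tilt [ 0.0085 -0.0039] op 78.9
t 7.33 turn 1.378 shift_mm [-452.9   80.9   20.9] len 461 tilt [ 0.0085 -0.0039] op 78.9
```

Emit:
carry_out(moves="-1 0 0 0 0 0 -0.12;-1 0 0 0 0 0 -0.12;-1 0 0 0 0 0 -0.12;-1 0 0 0 0 0 -0.12;-1 0 0 0 0 0 -0.12;-1 0 0 0 0 0 -0.12;-1 0 0 0 0 0 -0.12;-1 0 0 0 0 0 -0.12;-1 0 0 0 0 0 -0.12;-1 0 0 0 0 0 -0.12;-1 0 0 0 0 0 -0.12;-1 0 0 0 0 0 -0.12")

```text
time_s: 8.33
position: [636.0, -179.8, 205.0]
orientation: [[0.056, 0.998, 0.0], [0.998, -0.056, 0.0], [0.0, 0.0, -1.0]]
contact_force: [-0.0, -0.2, -0.0]
opening: 86.9
finger_force: 0.0
```

Emit:
carry_out(moves="-1 0 0 0 0 0 -0.12;-1 0 0 0 0 0 -0.12;-1 0 0 0 0 0 -0.075;-1 0 0 0 0 0 0")

```text
time_s: 8.67
position: [636.0, -179.9, 205.0]
orientation: [[-0.252, 0.968, 0.0], [0.968, 0.252, -0.0], [-0.0, 0.0, -1.0]]
contact_force: [-0.3, -0.4, 0.7]
opening: 87.1
finger_force: 0.0
```

```bash
python3 -c "
from h import *
go(443.3,235.5,200,104.5)"
```

```text
t 8.67 turn 0.0012 shift_mm [450.4 -82.5   5. ] len 458 tilt [ 0.     -0.0001] op 87.1
```

Emit:
carry_out(moves="-1 0.02 -0.004 0 0 0 0;-1 0.037 -0.007 0 0 0 0;-1 0.04 -0.007 0 0 0 0;-1 0.04 -0.007 0 0 0 0;-1 0.04 -0.007 0 0 0 0;-1 0.04 -0.007 0 0 0 0;-1 0.04 -0.007 0 0 0 0;-1 0.04 -0.007 0 0 0 0;-1 0.04 -0.007 0 0 0 0;-1 0.04 -0.007 0 0 0 0;-1 0.04 -0.007 0 0 0 0;-1 0.03 -0.008 0 0 0 0")

```text
time_s: 9.67
position: [443.5, 234.9, 205.3]
orientation: [[-0.249, 0.968, 0.001], [0.968, 0.249, 0.001], [0.001, 0.001, -1.0]]
contact_force: [0.2, -0.0, 1.2]
opening: 87.1
finger_force: 0.0
```

Emit:
carry_out(moves="-1 0 0 0 0 0 0;-1 0 0 0 0 0 0")

```text
time_s: 9.83
position: [443.9, 233.6, 205.1]
orientation: [[-0.253, 0.968, 0.001], [0.968, 0.253, -0.0], [-0.0, 0.001, -1.0]]
contact_force: [0.5, -0.6, 0.7]
opening: 87.0
finger_force: 0.0
```

```bash
python3 -c "
from h import *
im=ctrl.snapshot('top')[:,:,::-1];cv2.imwrite('pics/top_a.png',im)
a=cv2.resize(im[165:235,400:500],None,fx=5,fy=5);b=cv2.resize(im[240:310,180:280],None,fx=5,fy=5)
cv2.imwrite('pics/t4.png',np.hstack([a,b])[:, :1000]) if 0 else cv2.imwrite('pics/t4.png',cv2.resize(np.hstack([a,b]),(800,280)))
go(443.3,235.5,60,104.5)"
```

```text
t 9.88 turn 0.0005 shift_mm [  3.1  -0.8 145.2] len 145 tilt [ 0.001  -0.0003] op 87.3
```

View pics/t4.png

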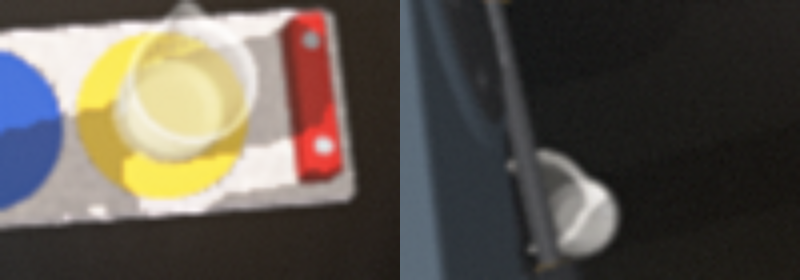

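The left half shows the small beaker standing on yellow, with its rim centre near (192,87), base near (177,98) and coaster centre near (160,112). The right half shows the finger over the tall beaker. I measure how far off-centre the beaker is.

```bash
python3 -c "
from h import *
f=lambda x,y:(400+(x+.5)/4-.5,165+(y+.5)/4-.5)
print('rim',ray('top',*f(192,87),78),'base',ray('top',*f(175,103),14),'coaster',ray('top',*f(163,115),11))
for p in [(635.9,-179.5,78),(635.9,-179.5,14),(635.9,-179.5,11)]:
  q=proj('top',p);print((q-[400,165]+.5)*4-.5)
"
```

```text
rim [ 632.76517036 -180.07488017   78.        ] base [ 641.1842326  -185.31300239   14.        ] coaster [ 635.9833514 -179.8779467   11.       ]
[190.46997423  80.34535965]
[163.4231076  113.69875175]
[162.22828374 115.17217302]
```

The rim centre is within about 3 mm of the coaster centre, which is good. Next, the tall beaker.

Emit:
carry_out(moves="-1 0.003 -0.001 0 0 0 0;-1 0 0 0.025 0 0 0;-1 0 0 0.025 0 0 0;-1 0 0 0.025 0 0 0;-1 0 0 0.025 0 0 0;-1 0 0 0.025 0 0 0;-1 0 0 0.02 0 0 0;-1 0 0 0 0 0 0;-1 0 0 0 0 0 0")

```text
time_s: 10.63
position: [443.2, 233.8, 59.1]
orientation: [[-0.248, 0.969, -0.002], [0.969, 0.248, -0.001], [-0.0, -0.002, -1.0]]
contact_force: [-1.3, 0.4, 0.3]
opening: 86.9
finger_force: 0.0
```

```bash
python3 -c "
from h import *
go(443.3,235.5,60,104.5)"
```

```text
t 10.63 turn -0.0027 shift_mm [ 1.6  0.5 -0.9] len 2 tilt [-0.0023 -0.0007] op 86.9
```

Emit:
carry_out(moves="1 0.001 0 0 0 0 0;1 0 0 0 0 0 0;1 0 0 0 0 0 0;1 0 0 0 0 0 0;1 0 0 0 0 0 0;1 0 0 0 0 0 0;1 0 0 0 0 0 0;1 0 0 0 0 0 0;1 0 0 0 0 0 0;1 0 0 0 0 0 0", squeeze=8)

```text
time_s: 11.47
position: [443.0, 236.0, 60.0]
orientation: [[-0.25, 0.968, 0.0], [0.968, 0.25, 0.0], [0.0, 0.0, -1.0]]
contact_force: [0.1, -0.1, 1.8]
opening: 40.4
finger_force: 7.8
```

Emit:
carry_out(moves="1 0 0 0 0 0 0;1 0 0 -0.003 0 0 0;1 0 0 -0.01 0 0 0;1 0 0 -0.02 0 0 0;1 0 0 -0.03 0 0 0;1 0 0 -0.03 0 0 0;1 0 0 -0.03 0 0 0;1 0 0 -0.02 0 0 0;1 0 0 0 0 0 0")

```text
time_s: 12.22
position: [445.7, 236.9, 207.9]
orientation: [[-0.25, 0.968, 0.01], [0.968, 0.25, 0.003], [0.0, 0.01, -1.0]]
contact_force: [0.7, 0.4, 0.2]
opening: 40.7
finger_force: 8.0
```

```bash
python3 -c "
from h import *
go(629.6,-89.7,203,4)"
```

```text
t 12.22 turn 1.7542 shift_mm [160.6 338.7   4.9] len 375 tilt [0.0099 0.0028] op 40.7
```

Emit:
carry_out(moves="1 0 0 0 0 0 0.06;1 0 0 0 0 0 0.115;1 0 0 0 0 0 0.115;1 0 0 0 0 0 0.115;1 0 0 0 0 0 0.115;1 0 0 0 0 0 0.115;1 0 0 0 0 0 0.115;1 0 0 0 0 0 0.115;1 0 0 0 0 0 0.115;1 0 0 0 0 0 0.115;1 0 0 0 0 0 0.115;1 0 0 0 0 0 0.115")

```text
time_s: 13.22
position: [441.8, 235.7, 202.2]
orientation: [[0.881, 0.473, -0.002], [0.473, -0.881, -0.001], [-0.002, -0.001, -1.0]]
contact_force: [1.2, -0.4, -1.5]
opening: 41.3
finger_force: 8.0
```

Emit:
carry_out(moves="1 0 0 0 0 0 0.115;1 0 0 0 0 0 0.115;1 0 0 0 0 0 0.115;1 0 0 0 0 0 0.085;1 0 0 0 0 0 0;1 0 0 0 0 0 0")

```text
time_s: 13.72
position: [442.1, 235.7, 202.4]
orientation: [[0.997, 0.071, -0.001], [0.071, -0.997, -0.0], [-0.001, 0.0, -1.0]]
contact_force: [-0.3, -0.4, -0.3]
opening: 40.5
finger_force: 8.0
```

```bash
python3 -c "
from h import *
go(629.6,-89.7,203,4)"
```

```text
t 13.72 turn 0.0012 shift_mm [164.3 337.7  -0.6] len 376 tilt [-0.0015 -0.0004] op 40.5
```

Emit:
carry_out(moves="1 0.006 0.013 0 0 0 0;1 0.012 0.025 0 0 0 0;1 0.017 0.034 0 0 0 0;1 0.017 0.034 0 0 0 0;1 0.017 0.034 0 0 0 0;1 0.017 0.034 0 0 0 0;1 0.017 0.034 0 0 0 0;1 0.017 0.034 0 0 0 0;1 0.017 0.034 0 0 0 0;1 0.015 0.032 0 0 0 0;1 0.008 0.020 0 0 0 0;1 0.004 0.010 0 0 0 0")

```text
time_s: 14.72
position: [630.8, -93.4, 202.2]
orientation: [[0.998, 0.068, 0.0], [0.068, -0.998, -0.001], [0.0, 0.001, -1.0]]
contact_force: [0.9, 0.3, -1.0]
opening: 40.5
finger_force: 8.0
```

Emit:
carry_out(moves="1 0 0 0 0 0 0;1 0 0 0 0 0 0;1 0 0 0 0 0 0")

```text
time_s: 14.97
position: [628.4, -88.1, 202.5]
orientation: [[0.998, 0.071, -0.002], [0.071, -0.998, 0.001], [-0.002, -0.001, -1.0]]
contact_force: [0.3, 0.2, 0.2]
opening: 40.6
finger_force: 8.0
```

```bash
python3 -c "
from h import *
go(629.6,-89.7,72,4)"
```

```text
t 14.97 turn 0.0008 shift_mm [  1.1   1.7 130.5] len 131 tilt [-0.002   0.0013] op 40.6
```

Emit:
carry_out(moves="1 0.001 0.0015 0.01 0 0 0;1 0 0 0.02 0 0 0;1 0 0 0.025 0 0 0;1 0 0 0.025 0 0 0;1 0 0 0.02 0 0 0;1 0 0 0.015 0 0 0;1 0 0 0.008 0 0 0;1 0 0 0.004 0 0 0;1 0 0 0 0 0 0;1 0 0 0 0 0 0;1 0 0 0 0 0 0")

```text
time_s: 15.88
position: [631.7, -91.4, 77.1]
orientation: [[0.998, 0.069, 0.002], [0.069, -0.998, -0.001], [0.002, 0.001, -1.0]]
contact_force: [-1.1, 0.6, 0.1]
opening: 40.1
finger_force: 8.0
```

```bash
python3 -c "
from h import *
go(629.6,-89.7,71,4)"
```

```text
t 15.88 turn -0.0006 shift_mm [-2.  -1.9  6.1] len 7 tilt [ 0.0024 -0.0007] op 40.1
```

Emit:
carry_out(moves="1 -0.001 -0.001 0.003 0 0 0;1 0 0 0.002 0 0 0;1 0 0 0 0 0 0;1 0 0 0 0 0 0")

```text
time_s: 16.22
position: [629.7, -90.5, 71.1]
orientation: [[0.998, 0.069, 0.0], [0.069, -0.998, -0.0], [0.0, 0.0, -1.0]]
contact_force: [-0.0, -0.4, 0.7]
opening: 40.8
finger_force: 7.9
```

```bash
python3 -c "
from h import *
go(629.6,-89.7,71,4)"
```

```text
t 16.22 turn -0.0011 shift_mm [-0.1 -0.8  0.1] len 1 tilt [ 0.0003 -0.    ] op 40.8
```

Emit:
carry_out(moves="-0.25 0 0 0 0 0 0;-0.25 0 0 0 0 0 0;-0.25 0 0 0 0 0 0;-0.25 0 0 0 0 0 0;-0.25 0 0 -0.01 0 0 0;-0.25 0 0 -0.025 0 0 0;-0.25 0 0 -0.03 0 0 0;-0.25 0 0 -0.03 0 0 0;-0.25 0 0 -0.03 0 0 0;-1 0 0 -0.02 0 0 0;-1 0 0 0 0 0 0;-1 0 0 0 0 0 0")

```text
time_s: 17.22
position: [630.5, -90.7, 218.0]
orientation: [[0.998, 0.069, 0.004], [0.069, -0.998, -0.001], [0.004, 0.002, -1.0]]
contact_force: [-0.3, -0.2, -1.0]
opening: 67.3
finger_force: 0.0
```

```bash
python3 -c "
from h import *
go(441,58.3,217,4)"
```

```text
t 17.22 turn -0.0009 shift_mm [-178.7 -161.9    1. ] len 241 tilt [ 0.0038 -0.0013] op 67.3
```

Emit:
carry_out(moves="-1 -0.012 -0.011 0 0 0 0;-1 -0.024 -0.022 0 0 0 0;-1 -0.028 -0.025 0 0 0 0;-1 -0.028 -0.025 0 0 0 0;-1 -0.028 -0.025 0 0 0 0;-1 -0.028 -0.025 0 0 0 0;-1 -0.020 -0.018 0 0 0 0;-1 -0.010 -0.010 0 0 0 0;-1 0 0 0 0 0 0;-1 0 0 0 0 0 0;-1 0 0 0 0 0 0")

```text
time_s: 18.13
position: [443.2, 57.0, 215.9]
orientation: [[0.998, 0.068, 0.002], [0.068, -0.998, -0.001], [0.002, 0.001, -1.0]]
contact_force: [0.9, 0.1, 0.1]
opening: 87.2
finger_force: 0.0
```

```bash
python3 -c "
from h import *
im=ctrl.snapshot('top')[:,:,::-1]
a=cv2.resize(im[160:240,360:460],None,fx=4,fy=4);b=cv2.resize(im[240:320,270:370],None,fx=4,fy=4)
cv2.imwrite('pics/t5.png',np.hstack([a,b]))
go(441,58.3,108,4)"
```

```text
t 18.18 turn -0.002 shift_mm [ -2.1  -1.6 107.9] len 108 tilt [ 0.0017 -0.0005] op 87.2
```

View pics/t5.png

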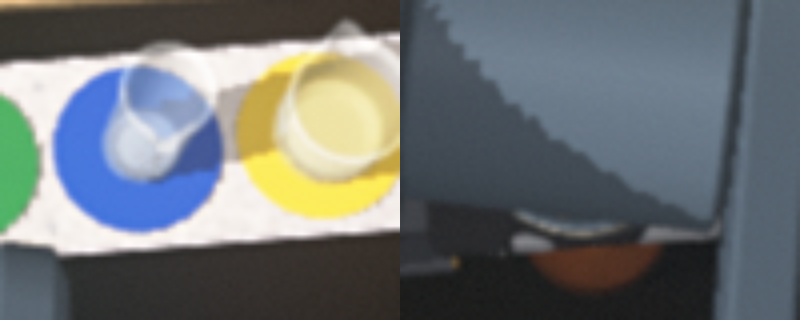

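The tall beaker stands on blue, with its rim centre near (168,93) and base near (142,147). The small beaker stands on yellow. The gripper is above the bottle, with the brown shoulder visible at (597,265).

```bash
python3 -c "
from h import *
f=lambda x,y:(360+(x+.5)/4-.5,160+(y+.5)/4-.5)
print(ray('top',*f(168,93),122),ray('top',*f(142,147),14))"
```

```text
[628.36736221 -90.13105506 122.        ] [629.86316154 -91.47357188  14.        ]
```

Emit:
carry_out(moves="-1 -0.002 -0.0015 0.01 0 0 0;-1 0 0 0.02 0 0 0;-1 0 0 0.02 0 0 0;-1 0 0 0.02 0 0 0;-1 0 0 0.02 0 0 0;-1 0 0 0.012 0 0 0;-1 0 0 0.004 0 0 0;-1 0 0 0 0 0 0;-1 0 0 0 0 0 0", squeeze=30)

```text
time_s: 18.93
position: [440.1, 58.7, 109.9]
orientation: [[0.998, 0.068, 0.001], [0.068, -0.998, -0.0], [0.001, 0.0, -1.0]]
contact_force: [0.8, 0.3, -0.4]
opening: 86.9
finger_force: 0.0
```

```bash
python3 -c "
from h import *
go(441,58.3,108,4)"
```

```text
t 18.93 turn -0.0019 shift_mm [0.8 0.4 1.9] len 2 tilt [ 0.0007 -0.0002] op 86.9
```

Tall beaker is centred within 2 mm. Gripping the bottle neck.

Emit:
carry_out(moves="1 0.001 0 0.002 0 0 0;1 0 0 0 0 0 0;1 0 0 0 0 0 0;1 0 0 0 0 0 0;1 0 0 0 0 0 0;1 0 0 0 0 0 0;1 0 0 0 0 0 0;1 0 0 0 0 0 0;1 0 0 0 0 0 0;1 0 0 0 0 0 0", squeeze=30)

```text
time_s: 19.77
position: [440.1, 59.1, 107.9]
orientation: [[0.998, 0.069, 0.0], [0.069, -0.998, -0.001], [0.0, 0.001, -1.0]]
contact_force: [0.3, -0.9, -0.3]
opening: 35.4
finger_force: 29.5
```

Emit:
carry_out(moves="1 0 0 0 0 0 0;1 0 0 -0.003 0 0 0;1 0 0 -0.007 0 0 0;1 0 0 -0.015 0 0 0;1 0 0 -0.015 0 0 0;1 0 0 -0.01 0 0 0;1 0 0 0 0 0 0;1 0 0 0 0 0 0")

```text
time_s: 20.43
position: [440.0, 59.5, 158.3]
orientation: [[0.998, 0.069, 0.001], [0.069, -0.998, 0.0], [0.001, -0.0, -1.0]]
contact_force: [0.9, -0.4, -3.2]
opening: 35.1
finger_force: 29.5
```

```bash
python3 -c "
from h import *
go(623.3,0,158,4)"
```

```text
t 20.43 turn -0.001 shift_mm [178.7  72.1   0.3] len 193 tilt [0.0011 0.0001] op 35.1
```

Emit:
carry_out(moves="1 0.006 0.0025 0 0 0 0;1 0.012 0.005 0 0 0 0;1 0.018 0.007 0 0 0 0;1 0.022 0.009 0 0 0 0;1 0.024 0.01 0 0 0 0;1 0.024 0.01 0 0 0 0;1 0.022 0.009 0 0 0 0;1 0.020 0.008 0 0 0 0;1 0.016 0.006 0 0 0 0;1 0.010 0.004 0 0 0 0;1 0.0045 0.0015 0 0 0 0;1 0 0 0 0 0 0")

```text
time_s: 21.43
position: [623.5, -0.7, 156.3]
orientation: [[0.998, 0.068, -0.001], [0.068, -0.998, 0.0], [-0.001, -0.0, -1.0]]
contact_force: [0.6, 0.3, -4.1]
opening: 35.5
finger_force: 29.5
```

Emit:
carry_out(moves="1 0 0 0 0 0 0;1 0 0 0 0 0 0")

```text
time_s: 21.6
position: [621.3, 0.3, 157.0]
orientation: [[0.998, 0.069, -0.003], [0.069, -0.998, 0.001], [-0.003, -0.001, -1.0]]
contact_force: [-0.1, -0.3, -3.2]
opening: 35.4
finger_force: 29.4
```

```bash
python3 -c "
from h import *
cv2.imwrite('pics/t6.png',cv2.resize(ctrl.snapshot('scene')[130:280,220:420,::-1],None,fx=4,fy=4))
go(623.3,0,119,4)"
```

```text
t 21.65 turn -0.0006 shift_mm [ 1.8  0.4 38.3] len 38 tilt [-0.0024  0.0005] op 35.2
```

View pics/t6.png

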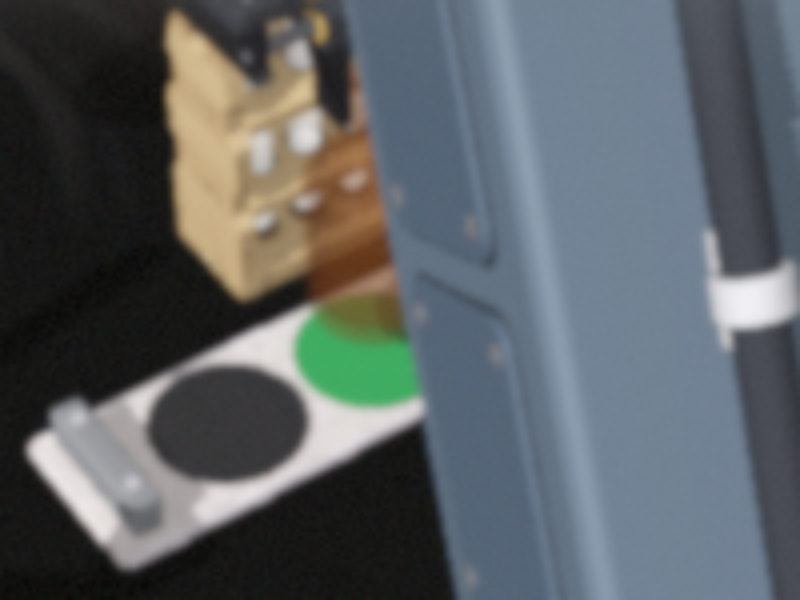

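The bottle hangs upright over green, with its left edge vertical at about x=310. Lowering it.

Emit:
carry_out(moves="1 0.001 0 0.006 0 0 0;1 0 0 0.009 0 0 0;1 0 0 0.009 0 0 0;1 0 0 0.006 0 0 0;1 0 0 0.003 0 0 0;1 0 0 0 0 0 0;1 0 0 0 0 0 0;1 0 0 0 0 0 0")

```text
time_s: 22.32
position: [624.4, -0.2, 125.1]
orientation: [[0.998, 0.069, 0.001], [0.069, -0.998, -0.0], [0.001, 0.0, -1.0]]
contact_force: [-0.4, -0.4, -3.6]
opening: 35.2
finger_force: 29.4
```

```bash
python3 -c "
from h import *
go(623.3,0,119,4);print(ctrl.observe()['contact_force'])"
```

```text
t 22.32 turn -0.001 shift_mm [-1.1 -0.3  6.1] len 6 tilt [ 0.0008 -0.0001] op 35.2
[-0.38630945 -0.40435214 -3.58812231]
```

Emit:
carry_out(moves="1 -0.0005 0 0.003 0 0 0;1 0 0 0.0025 0 0 0;1 0 0 0 0 0 0;1 0 0 0 0 0 0")

```text
time_s: 22.65
position: [623.3, -0.2, 119.2]
orientation: [[0.998, 0.069, -0.0], [0.069, -0.998, 0.0], [-0.0, -0.0, -1.0]]
contact_force: [0.4, 0.1, -2.6]
opening: 35.4
finger_force: 29.4
```

```bash
python3 -c "
from h import *
go(623.3,0,119,4);print(ctrl.observe()['contact_force'])"
```

```text
t 22.65 turn -0.0011 shift_mm [-0.  -0.2  0.2] len 0 tilt [-0.0003  0.0001] op 35.4
[ 0.38825183  0.14826133 -2.5587176 ]
```

Emit:
carry_out(moves="1 0 0 0.0008 0 0 0;1 0 0 0 0 0 0;-0.4 0 0 0 0 0 0;-0.4 0 0 0 0 0 0;-0.4 0 0 0 0 0 0;-0.4 0 0 0 0 0 0;-0.4 0 0 -0.01 0 0 0;-0.4 0 0 -0.025 0 0 0;-0.4 0 0 -0.03 0 0 0;-0.4 0 0 -0.03 0 0 0;-0.4 0 0 -0.02 0 0 0;-0.4 0 0 -0.02 0 0 0")

```text
time_s: 23.65
position: [624.1, -0.2, 256.6]
orientation: [[0.998, 0.069, 0.003], [0.069, -0.998, -0.001], [0.003, 0.001, -1.0]]
contact_force: [-0.3, -0.1, -0.7]
opening: 60.7
finger_force: 0.0
```

Emit:
carry_out(moves="-1 0 0 0 0 0 0;-1 0 0 0 0 0 0")

```text
time_s: 23.82
position: [624.4, -0.3, 255.5]
orientation: [[0.998, 0.069, 0.004], [0.069, -0.998, -0.001], [0.004, 0.001, -1.0]]
contact_force: [-0.8, 1.4, -1.2]
opening: 67.8
finger_force: 0.0
```

```bash
python3 -c "
from h import *
go(458.5,-89.3,250,4)"
```

```text
t 23.82 turn -0.0009 shift_mm [-171.7   77.2    5.5] len 188 tilt [ 0.004  -0.0007] op 67.8
```

Emit:
carry_out(moves="-1 -0.012 0.006 0 0 0 0;-1 -0.024 0.011 0 0 0 0;-1 -0.03 0.013 0 0 0 0;-1 -0.03 0.013 0 0 0 0;-1 -0.03 0.013 0 0 0 0;-1 -0.022 0.01 0 0 0 0;-1 -0.014 0.007 0 0 0 0;-1 -0.009 0.004 0 0 0 0;-1 0 0 0 0 0 0;-1 0 0 0 0 0 0;-1 0 0 0 0 0 0")

```text
time_s: 24.73
position: [459.0, -88.6, 253.3]
orientation: [[0.998, 0.069, 0.0], [0.069, -0.998, 0.0], [0.0, -0.0, -1.0]]
contact_force: [-0.0, -0.3, 0.7]
opening: 87.0
finger_force: 0.0
```

```bash
python3 -c "
from h import *
im=ctrl.snapshot('top')[:,:,::-1];cv2.imwrite('pics/top_b.png',im)
cv2.imwrite('pics/t7.png',cv2.resize(im[150:310,280:480],None,fx=3.75,fy=3.75))
go(458.3,-89.5,168,4)"
```

```text
t 24.78 turn -0.0004 shift_mm [-0.9  0.9 85.4] len 85 tilt [0.0005 0.0002] op 87.0
```

View pics/t7.png

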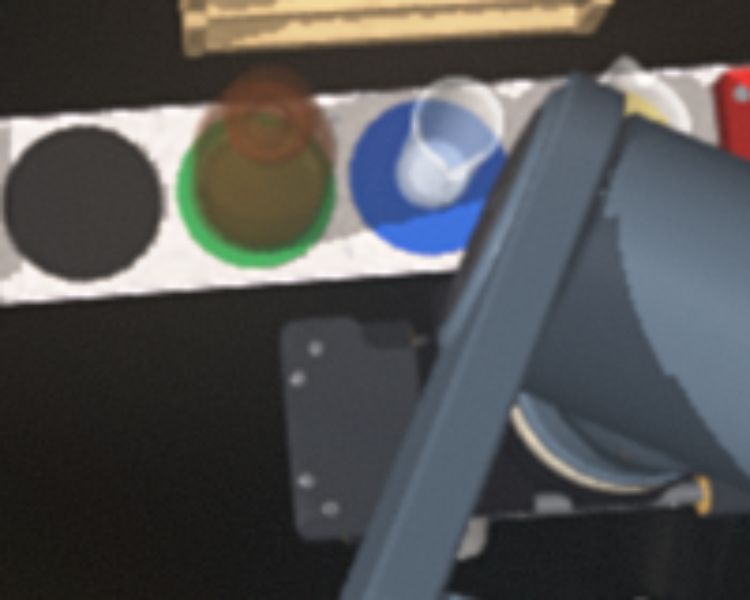

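The bottle stands upright on green with its stopper near (267,117); the black coaster is free at (84,203). The gripper is over the cylinder.

```bash
python3 -c "
from h import *
print(ray('top',280+267/3.75-.3,150+117/3.75-.3,167))"
```

```text
[620.53289711   0.95748877 167.        ]
```

Emit:
carry_out(moves="-1 -0.001 0.001 0.01 0 0 0;-1 0 0 0.015 0 0 0;-1 0 0 0.02 0 0 0;-1 0 0 0.02 0 0 0;-1 0 0 0.014 0 0 0;-1 0 0 0.005 0 0 0;-1 0 0 0 0 0 0;-1 0 0 0 0 0 0", squeeze=12)

```text
time_s: 25.45
position: [458.0, -89.7, 169.7]
orientation: [[0.998, 0.069, 0.0], [0.069, -0.998, -0.0], [0.0, 0.0, -1.0]]
contact_force: [-0.3, 0.6, 0.8]
opening: 87.1
finger_force: 0.0
```

```bash
python3 -c "
from h import *
go(458.3,-89.5,168,4);print(ctrl.observe()['contact_force'])"
```

```text
t 25.45 turn -0.0003 shift_mm [ 0.3 -0.2  1.7] len 2 tilt [ 0.0004 -0.0001] op 87.1
[-0.28374648  0.58860055  0.80872209]
```

Bottle is within 3 mm of its coaster's centre. Gripping and lifting the cylinder.

Emit:
carry_out(moves="1 0 0 0.001 0 0 0;1 0 0 0 0 0 0;1 0 0 0 0 0 0;1 0 0 0 0 0 0;1 0 0 0 0 0 0;1 0 0 0 0 0 0;1 0 0 0 0 0 0;1 0 0 0 0 0 0;1 0 0 0 0 0 0;1 0 0 0 0 0 0;1 0 0 0 0 0 0", squeeze=15)

```text
time_s: 26.37
position: [457.2, -89.9, 168.5]
orientation: [[0.998, 0.069, -0.0], [0.069, -0.998, -0.0], [-0.0, 0.0, -1.0]]
contact_force: [-0.2, -0.6, -1.3]
opening: 28.9
finger_force: 14.2
```

Emit:
carry_out(moves="1 0 0 0 0 0 0;1 0 0 -0.003 0 0 0;1 0 0 -0.008 0 0 0;1 0 0 -0.015 0 0 0;1 0 0 -0.02 0 0 0;1 0 0 -0.01 0 0 0;1 0 0 -0.004 0 0 0;1 0 0 0 0 0 0;1 0 0 0 0 0 0")

```text
time_s: 27.12
position: [457.0, -89.7, 228.5]
orientation: [[0.998, 0.069, -0.0], [0.069, -0.998, 0.0], [-0.0, -0.0, -1.0]]
contact_force: [-1.1, -1.1, -1.1]
opening: 28.9
finger_force: 16.4
```

```bash
python3 -c "
from h import *
go(459,89.9,229,4);go(617,89.9,229,4)"
```

```text
t 27.12 turn -0.001 shift_mm [  14.6 -179.    -0.5] len 180 tilt [-0.0002  0.0001] op 28.9
t 27.12 turn -0.001 shift_mm [ 172.2 -168.    -0.5] len 241 tilt [-0.0002  0.0001] op 28.9
```

Emit:
carry_out(moves="1 0.001 -0.006 0 0 0 0;1 0.001 -0.012 0 0 0 0;1 0.001 -0.018 0 0 0 0;1 0.002 -0.02 0 0 0 0;1 0.001 -0.02 0 0 0 0;1 0.001 -0.02 0 0 0 0;1 0.001 -0.02 0 0 0 0;1 0.002 -0.02 0 0 0 0;1 0.001 -0.018 0 0 0 0;1 0.001 -0.013 0 0 0 0;1 0.001 -0.008 0 0 0 0;1 0.001 -0.004 0 0 0 0")

```text
time_s: 28.12
position: [458.0, 91.4, 228.0]
orientation: [[0.997, 0.071, -0.002], [0.071, -0.997, 0.0], [-0.002, -0.001, -1.0]]
contact_force: [0.0, 0.0, -0.5]
opening: 28.7
finger_force: 16.5
```

Emit:
carry_out(moves="1 0.006 0.001 0 0 0 0;1 0.01 0.001 0 0 0 0;1 0.015 0.001 0 0 0 0;1 0.018 0.001 0 0 0 0;1 0.02 0.001 0 0 0 0;1 0.02 0.001 0 0 0 0;1 0.02 0.001 0 0 0 0;1 0.018 0.001 0 0 0 0;1 0.015 0.001 0 0 0 0;1 0.01 0.001 0 0 0 0;1 0.005 0.001 0 0 0 0;1 0 0 0 0 0 0")

```text
time_s: 29.12
position: [618.1, 88.2, 228.0]
orientation: [[0.998, 0.067, 0.001], [0.067, -0.998, -0.0], [0.001, 0.0, -1.0]]
contact_force: [-0.2, -0.1, -0.3]
opening: 28.5
finger_force: 16.5
```

Emit:
carry_out(moves="1 0 0 0 0 0 0;1 0 0 0 0 0 0;1 0 0 0 0 0 0")

```text
time_s: 29.37
position: [615.6, 89.4, 228.6]
orientation: [[0.998, 0.069, -0.001], [0.069, -0.998, -0.0], [-0.001, -0.0, -1.0]]
contact_force: [0.2, -0.3, -0.9]
opening: 28.6
finger_force: 16.5
```

```bash
python3 -c "
from h import *
cv2.imwrite('pics/t8.png',cv2.resize(ctrl.snapshot('scene')[130:280,220:420,::-1],None,fx=4,fy=4))
go(617,89.9,179.5,4)"
```

```text
t 29.42 turn -0.0011 shift_mm [ 1.3 -0.3 49.2] len 49 tilt [-0.0004  0.    ] op 28.5
```

View pics/t8.png

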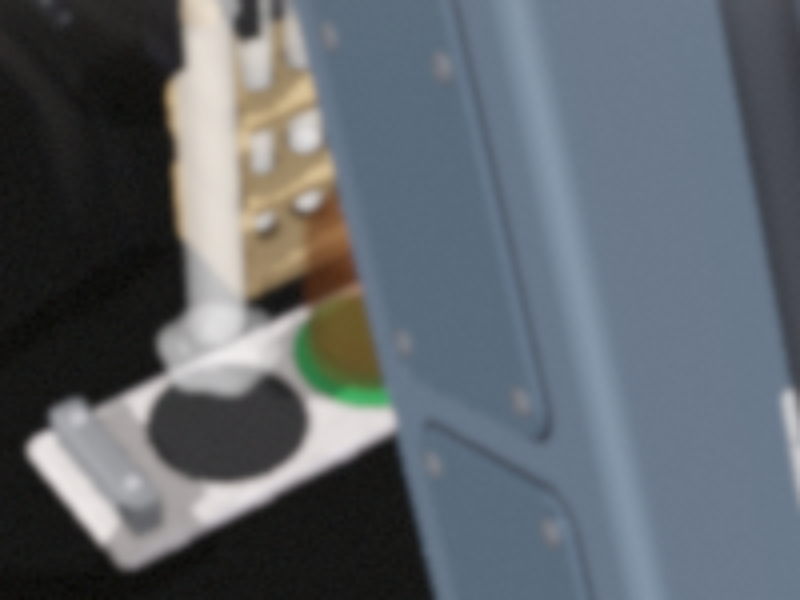

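The cylinder hangs over the black coaster with its foot near (213,350). I check that against a vertical axis before lowering.

```bash
python3 -c "
from h import *
for z in (60,66,73,120,200): print(z,((proj('scene',(616,89.5,z))-[220,130])*4).round())"
```

```text
60 [222. 352.]
66 [222. 343.]
73 [221. 333.]
120 [216. 264.]
200 [208. 136.]
```

Emit:
carry_out(moves="1 0.001 0 0.006 0 0 0;1 0 0 0.01 0 0 0;1 0 0 0.012 0 0 0;1 0 0 0.01 0 0 0;1 0 0 0.006 0 0 0;1 0 0 0.002 0 0 0;1 0 0 0 0 0 0;1 0 0 0 0 0 0;1 0 0 0 0 0 0")

```text
time_s: 30.17
position: [617.8, 89.6, 183.1]
orientation: [[0.998, 0.069, 0.001], [0.069, -0.998, -0.0], [0.001, 0.0, -1.0]]
contact_force: [0.6, -0.5, -1.0]
opening: 28.6
finger_force: 16.5
```

```bash
python3 -c "
from h import *
go(617,89.9,179.5,4);print(ctrl.observe()['contact_force'])"
```

```text
t 30.17 turn -0.001 shift_mm [-0.8 -0.4  3.6] len 4 tilt [ 0.0013 -0.0001] op 28.6
[ 0.56899152 -0.50821262 -0.96802133]
```

Emit:
carry_out(moves="1 -0.001 0 0.002 0 0 0;1 0 0 0.0015 0 0 0;1 0 0 0 0 0 0;1 0 0 0 0 0 0")

```text
time_s: 30.5
position: [616.4, 89.5, 179.3]
orientation: [[0.998, 0.069, 0.0], [0.069, -0.998, -0.0], [0.0, 0.0, -1.0]]
contact_force: [0.3, -0.1, 0.1]
opening: 28.6
finger_force: 16.6
```

```bash
python3 -c "
from h import *
go(617,89.9,179.5,4);print(ctrl.observe()['contact_force'])"
```

```text
t 30.5 turn -0.001 shift_mm [ 0.6 -0.3 -0.2] len 1 tilt [ 0.0004 -0.    ] op 28.6
[ 0.30112064 -0.10898342  0.0807301 ]
```

Emit:
carry_out(moves="0.3 0 0 0 0 0 0;0.25 0 0 0 0 0 0;0.2 0 0 0 0 0 0;0 0 0 0 0 0 0;-0.2 0 0 0 0 0 0;-0.2 0 0 0 0 0 0;-0.2 0 0 0 0 0 0;-0.2 0 0 -0.01 0 0 0;-0.2 0 0 -0.025 0 0 0;-0.2 0 0 -0.03 0 0 0;-0.2 0 0 -0.02 0 0 0;-0.2 0 0 0 0 0 0")

```text
time_s: 31.5
position: [619.8, 89.5, 270.4]
orientation: [[0.998, 0.069, 0.012], [0.069, -0.998, -0.0], [0.012, 0.001, -1.0]]
contact_force: [1.0, -0.1, 1.5]
opening: 51.9
finger_force: 0.0
```

Emit:
carry_out(moves="-0.2 -0.01 0 0 0 0 0;-0.2 -0.03 0 0 0 0 0;-0.2 -0.035 0 0 0 0 0;-0.2 -0.035 0 0 0 0 0;-0.2 -0.035 0 0 0 0 0;-0.2 -0.02 0.035 0 0 0 0;-0.2 0 0.04 0 0 0 0;-0.2 0 0.04 0 0 0 0;-0.2 0 0.04 0 0 0 0;-0.2 0 0.04 0 0 0 0;-0.2 0 0.04 0 0 0 0;-0.2 0 0.04 0 0 0 0")

```text
time_s: 32.5
position: [470.0, -197.9, 263.9]
orientation: [[0.998, 0.068, -0.0], [0.068, -0.998, 0.0], [-0.0, -0.0, -1.0]]
contact_force: [0.3, -0.1, -0.4]
opening: 52.0
finger_force: 0.0
```

Emit:
carry_out(moves="-0.2 0 0.04 0 0 0 0;-0.2 0 0.04 0 0 0 0;-0.2 0 0.04 0 0 0 0;-0.2 0 0.03 0 0 0 0;-0.2 0 0 0 0 0 0;-0.2 0 0 0 0 0 0")

```text
time_s: 33.0
position: [480.3, -347.1, 263.1]
orientation: [[0.998, 0.066, -0.001], [0.066, -0.998, 0.001], [-0.001, -0.001, -1.0]]
contact_force: [-0.0, -0.2, -0.2]
opening: 52.4
finger_force: 0.0
```

```bash
python3 -c "
from h import *
im=ctrl.snapshot('top')[:,:,::-1]
cv2.imwrite('pics/t9.png',cv2.resize(im[140:240,250:500],None,fx=3.2,fy=3.2))
im=ctrl.snapshot('scene')[:,:,::-1]
cv2.imwrite('pics/t10.png',cv2.resize(im[90:290,220:440],None,fx=3,fy=3))
print(ctrl.observe()['contact_force'])"
```

```text
[-0.41988153  0.24008604 -0.25737078]
```

View pics/t9.png

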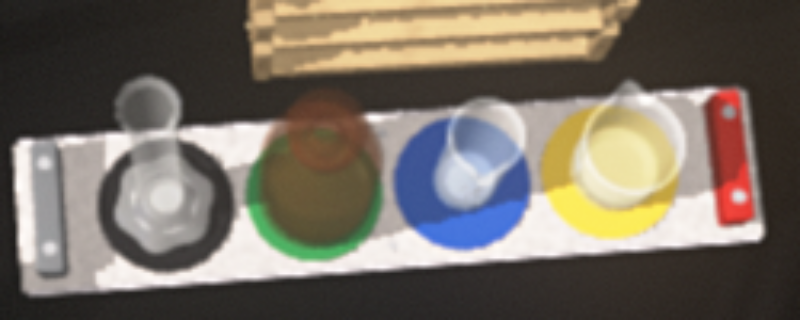

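View pics/t10.png

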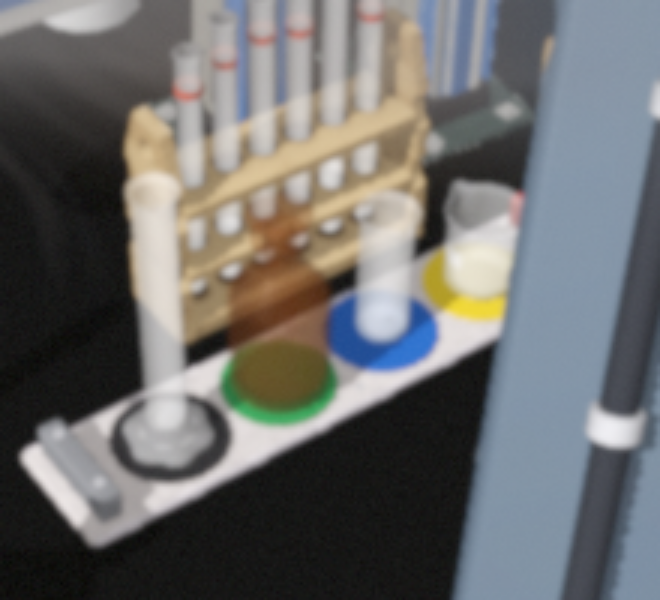

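The top view shows all four upright inside their coasters: cylinder on black (162,205), bottle on green (315,180), tall beaker on blue (465,183), small beaker on yellow (620,165) next to red. The scene view agrees, and the arm is clear. Handing in.

```bash
python3 -c "
from rig import ctrl
print(ctrl.job_done())"
```

```text
the job is handed in; nothing more can be done
None
```

I handed the job in at about 33 s: from the red block outwards stand the small beaker, tall beaker, brown bottle and measuring cylinder, all upright, the first three measured within about 3 mm of their coaster centres and the cylinder checked by eye; no verdict came back.

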